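Stand the back massager up in its stand

ROBOT

A 7-joint arm with a two-finger parallel gripper is mounted at the origin on the work surface. World frame = base frame: x ahead of the robot, y to its left, z up, the work surface at z = 0. Lengths are in mm, angles in rad, forces in N, time in s.
With the tool pointing down it reaches from about 400 to 875 mm from the base axis. Payload 19.3 kg.
Tool frame: the origin (TCP) lies at the very end of the fingers, on their centre line; the grasp point (between the pads) lies 19 mm behind it (grip_point_offset is the z of the grasp point in the tool frame, in mm); z points along the fingers, y is the line along which they close (so a half turn about z gives the same grasp; the last joint's range is limited). The gripper opens to 85 mm and grips with 20 to 120 N. Pads are 22 mm wide; open, the fingers measure 114 mm over their backs; the gripper's body (76 mm by 85 mm) begins 54 mm behind the grasp point. The pads swing forward as they close: fully open they stand 13 mm farther back than shut.
Start: joints at [-1.268, 0.521, -0.036, 1.599, 0.021, 1.021, -0.113], TCP at [227.658, 582.054, 231.291] pointing down, gripper open.
Joint ranges: [-2.91, 2.91], [-0.3, 2.13], [-1.5, 1.42], [0.17, 2.43], [-1.26, 4.41], [0.16, 1.93], [-2.52, 2.52]. Speed limits (rad/s): [1.89, 1.89, 2.39, 2.39, 3.01, 3.01, 3.01].

INTERFACE

Orientations are given as a 3x3 rotation matrix whose columns are the frame's x, y, z axes.
In Python, from workcell import movep, movel, goto_joints, open_gripper, clamp, wait, inverse_kinematics, read_state, camera, PlanningError, finish_job, grip_point_offset gives the robot as it stands. Calls block until the motion is done:
- movep(position, orientation): joint-space move of the TCP to a pose.
- movel(position, frame=None, max_speed=150, guard=None): straight line of the TCP; frame=None keeps the orientation; max_speed is the mean speed in mm/s. With guard (N) it stops when the force on the tool has changed by that much, and returns True; else False.
- goto_joints(angles): joint-space move.
- open_gripper() and clamp(): open the fingers fully, or close them until they stop; the grip force is fixed at half the most.
- wait(seconds).
- inverse_kinematics(position, orientation): joint angles nearest the present ones, or None.
- read_state(): the state.
- camera(name): name is "side" or "top" or "wrist"; returns a dict with "image" (400x640x3 uint8, blue, green, red), "range_z" (400x640 float32, mm along the optical axis (not along the pixel's ray), 0 where there is no reading), "fx", "fy", "cx", "cy" (pixels), "cam_to_world" (4x4, takes a point from camera to world coordinates). Camera axes: x right, y up, looking along -z (the intrinsics and any distortion apply to the point x, -y, -z); pixel columns grow to the right and rows downward; lengths in mm; the calibration is good to about 2 mm. The wrist camera is an equidistant fisheye: a pixel r from the principal point sees the ray r / f radians off the axis. A picture is of the moment at which its call begins.
A pose or a line that the arm cannot do raises PlanningError and nothing moves.
- finish_job(): hands the job in; it is judged then, once.
The state is a dict: "time": time; "qpos": joint angles; "qvel": joint speeds; "joint_efforts": joint torques, N m; "eef_pos": TCP position; "tool_rot": TCP orientation; "ft_force": force on the tool from outside, world axes, zero at the start; "torque": the same for the moment, N m; "finger_gap": finger opening in mm; "gripper_force": force on a finger pad.
Only numpy, scipy, OpenCV 4.12 (cv2) and the standard library are available. Lean on these libraries where they do the work, as an engineer would, in place of code of your own. Each camera call takes 0.05 s, during which the arm holds its last target. There are 200 camera calls.

TASK

The wooden back massager has been left leaning on its stand's rest with its foot just inside the square socket. Tip it up so that it drops into the socket and stands upright, then press down on its top, gently and without hammering, until the sprung floor of the socket is fully down on its stop (it stays down by itself). Leave the other things where they are.

Things in the scene. Friction and masses are not known exactly. Their poses are not given: they have to be found in the camera images.
- stand: Fixed. Origin on the table under the socket's centre, z up, x level along the massager's starting lean. Board x -47 to 168 mm, 90 mm wide. Socket block 62 mm square, 75 mm high (its back wall at -x: 110 mm); its square hole, 26 mm (x) by 25.5 mm (y), centred on the origin. A forked rest at x = 130 mm carries the handle's underside 180 mm up; its ears end 200 mm up, 46 mm wide.
- socket_mouth (a point): Centre of the socket's hole at its rim, 75 mm above the table; axes as stand.
- core: Steel spring unit inside the socket, set at a height that differs each time by up to 8 mm and cannot be seen from outside. Origin on the socket's axis, z up; the sprung floor's upper face is 30 mm above it when up and 18 mm above it when fully down.
- plunger (a joint): Travel of the sprung square floor (plunger) of the socket: 0 = up, 0.012 m = pressed down on its stop. It needs about 8 N to start and 12 N to reach the stop, and stays where it is left.
- plunger_top (a point): Centre of the upper face of the sprung floor, on which the massager's foot comes to stand; 37 to 45 mm below the rim before pressing.
- massager: Loose wooden massager, 0.2 kg. Origin at the centre of the foot, z along the handle to the head, y along the roller. Handle 22 x 22 mm square, 260 mm from foot to flat top. Dark ribbed cross roller (ribs 45 mm diameter, core 40 mm, 80 mm long), axis 232 mm from the foot. It starts leaning 48 degrees from vertical along the stand's +x, foot 10 mm inside the socket, underside on the rest.
- massager_foot (a point): Centre of the handle's foot (lower end face).
- massager_top (a point): Centre of the handle's flat top end, 22 x 22 mm, 260 mm from the foot; the place to press.
- massager_roller (a point): Centre of the cross roller, on the handle's axis 232 mm from the foot.
- bucket: Bystander: empty birch bucket, 192 mm across the rim, 165 mm high, steel bail folded down. Origin at the centre of its underside.
- ladle: Bystander: wooden ladle lying down, cup 84 mm across and 52 mm high, handle 320 mm towards its -x. Origin under the cup's centre.
- spray_bottle: Bystander: amber glass trigger spray bottle, 74 mm across, 185 mm high. Origin at the centre of its underside.
- stove_stone: Bystander: rough grey ceramic stove stone, 104 mm across, 56 mm high. Origin at the centre of its underside.
- brush: Bystander: hand brush lying down, handle towards its -x. Origin under its middle.
- aroma_bottle: Bystander: small green glass bottle, 44 mm across, 100 mm high. Origin at the centre of its underside.
Mind the look-alikes: they are no part of the job. Of the things shaped like the stand, the wooden one is meant.

How it is judged:
By the outcome, as a careful person would: the job done as asked, in the order asked, and still so for the second after the job is handed in, with the robot touching nothing.
It also fails if it takes over 54 s, if anything falls off the work surface, if the arm or the gripper's body presses on something with over 40 N, if the wrist force passes 120 N, or if a joint passes its speed limit or range.

## Working session

There is one attempt and no reset: what is moved stays moved. The work goes in short steps, each a Python script; the robot and the scene stay as the last script left them, time stands still between calls to the robot, and variables do not carry over. Pictures are saved under pics/ and viewed, at most 10 in all, crops included, and the job is handed in when it is done.

```bash
mkdir -p pics; ls; python3 - <<'E'
from workcell import *
import cv2,numpy as np
for n in("side","top"):
    c=camera(n); cv2.imwrite(f"pics/{n}0.png",c["image"]); np.savez(f"pics/{n}0.npz",**c)
    print(n,c["fx"],c["fy"],c["cx"],c["cy"],np.round(c["cam_to_world"],3).tolist(),[k for k in c])
s=read_state(); print(s["time"],s["tool_rot"],s["eef_pos"],grip_point_offset)
E
```

```text
pics
side 451.05147708162957 451.05147708162957 314.8028419905556 202.76767189635427 [[0.989, 0.089, -0.118, 354.706], [-0.148, 0.634, -0.759, -894.26], [0.007, 0.768, 0.64, 933.056], [0.0, 0.0, 0.0, 1.0]] ['image', 'range_z', 'fx', 'fy', 'cx', 'cy', 'cam_to_world']
top 427.7783424005261 427.7783424005261 313.7179574921634 196.98142112489197 [[0.012, 0.993, -0.121, 356.8], [-1.0, 0.011, -0.007, -12.872], [-0.006, 0.121, 0.993, 1546.553], [0.0, 0.0, 0.0, 1.0]] ['image', 'range_z', 'fx', 'fy', 'cx', 'cy', 'cam_to_world']
0.1 [[-9.31312413e-01  3.64221261e-01 -2.50414603e-04]
 [ 3.64221337e-01  9.31312000e-01 -8.81716167e-04]
 [-8.79256492e-05 -9.12359552e-04 -9.99999580e-01]] [227.56769255 581.81232223 230.8239176 ] -18.700000000000003
```

View pics/side0.png

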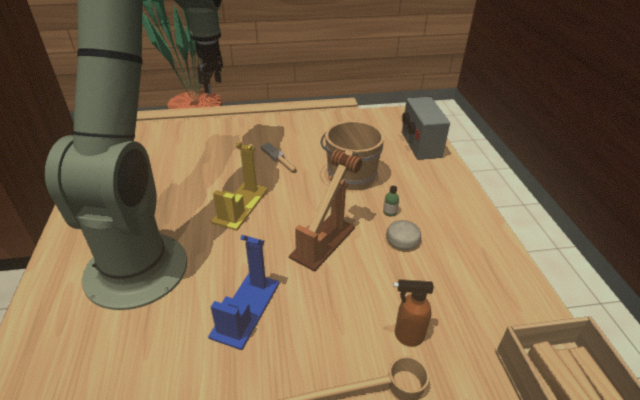

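View pics/top0.png

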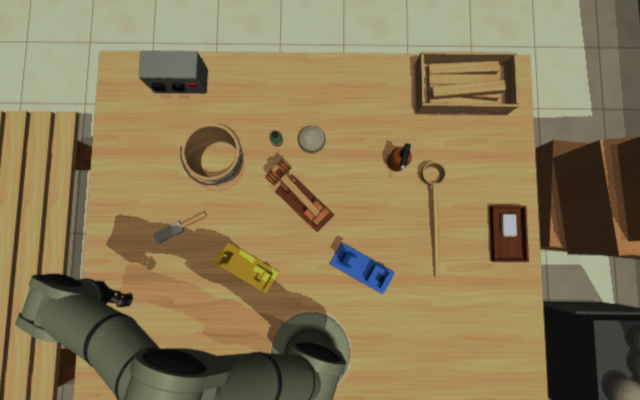

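Three stands: yellow (side 240,190; top 247,267), blue (side 245,300; top 362,267) and brown wooden (side 325,215; top 300,195). The wooden one carries the massager, so it is the one meant. I'll confirm that in a crop and measure it.

```bash
cat > h.py <<'E'
import numpy as np,cv2
def pts(d):
    z=d["range_z"]; v,u=np.mgrid[0:400,0:640]
    P=np.stack([(u-d["cx"])/d["fx"]*z,-(v-d["cy"])/d["fy"]*z,-z],-1)
    T=d["cam_to_world"]; W=P@T[:3,:3].T+T[:3,3]; W[z==0]=np.nan
    return W
E
python3 - <<'E'
from h import *
a=np.load("pics/side0.npz");b=np.load("pics/top0.npz")
A=cv2.resize(a["image"][135:285,270:400],None,fx=3,fy=3,interpolation=2)
B=cv2.resize(b["image"][145:240,250:345],None,fx=4,fy=4,interpolation=2)
H=max(A.shape[0],B.shape[0]);C=np.zeros((H,A.shape[1]+B.shape[1],3),np.uint8);C[:A.shape[0],:A.shape[1]]=A;C[:B.shape[0],A.shape[1]:]=B
cv2.imwrite("pics/crop0.png",C)
W=pts(b)
for (u,v) in [(276,163),(283,172),(270,182),(281,156),(325,208),(310,225),(332,214),(285,205),(300,195),(400,300)]: print(u,v,b["range_z"][v,u],np.round(W[v,u],1))
S=pts(a)
for (u,v) in [(345,160),(333,190),(310,240),(305,255)]: print(u,v,np.round(S[v,u],1))
E
```

```text
276 163 1328.5455 [620.4 114.9 241.1]
283 172 1330.6393 [593.3  93.  235.6]
270 182 1567.9844 [598.5 159.1  -2.4]
281 156 1578.7754 [695.9 120.7  -1.7]
325 208 1442.9281 [494.4 -41.1 109.5]
310 225 1531.0338 [441.8  10.1  14.7]
332 214 1542.9316 [482.8 -68.6   7.1]
285 205 1548.1206 [513.5 101.7   6.9]
300 195 1400.8324 [531.7  42.  157. ]
400 300 1510.1276 [ 181.7 -310.8    1.9]
345 160 [589.1  90.3 243. ]
333 190 [550.2  45.3 179.3]
310 240 [474.4 -47.9  91.7]
305 255 [461.9 -37.8  25.7]
```

View pics/crop0.png

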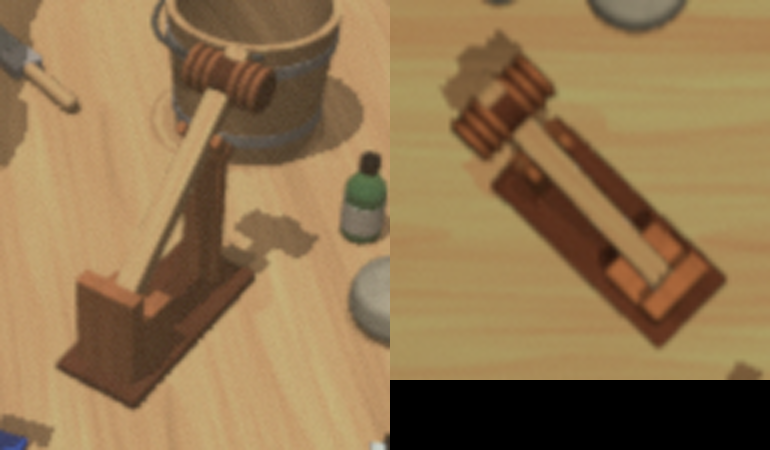

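The crop shows the wooden massager with its dark ribbed roller, leaning on the brown wooden stand, so that is the one. Next I'll fit the stand pose and the handle axis, then check IK for candidate grips.

```bash
cat >> h.py <<'E'
def rx(a): # tilt: tool z = cos(a)*down + sin(a)*X ; expressed in stand frame, cols x,y,z
    z=np.array([np.sin(a),0,-np.cos(a)]); y=np.array([0,1.,0]); return np.stack([np.cross(y,z),y,z],1)
E
python3 - <<'E'
from h import *
a=np.load("pics/side0.npz");b=np.load("pics/top0.npz")
for n,d,roi in(("top",b,(145,240,250,345)),("side",a,(145,285,280,380))):
    W=pts(d); M=np.zeros((400,640),bool); M[roi[0]:roi[1],roi[2]:roi[3]]=1
    hsv=cv2.cvtColor(d["image"],cv2.COLOR_BGR2HSV)
    z=W[...,2]
    near=np.hypot(W[...,0]-530,W[...,1]-30)<190
    brown=(hsv[...,1]>130)&(hsv[...,2]<175)
    m=M&near&(z>4)&(z<200)&((z>20)|brown)
    k=cv2.connectedComponentsWithStats(m.astype(np.uint8)); L=1+np.argmax(k[2][1:,4]); m=k[1]==L
    p=W[m]; r=cv2.minAreaRect(p[:,:2].astype(np.float32)); print(n,"rect",r,"boardz",np.median(p[p[:,2]<20,2]))
    # handle axis: pale points
    pale=M&near&(z>115)&(z<215)&(hsv[...,2]>140)
    q=W[pale]; c=np.median(q,0); q=q[np.linalg.norm((q-c)[:,:2],axis=1)<90]
    l=cv2.fitLine(q.astype(np.float32),cv2.DIST_HUBER,0,.01,.01).ravel(); l[:3]*=np.sign(l[2]); print("handle",len(q),np.round(l,3),"yaw",np.degrees(np.arctan2(l[1],l[0])),"lean",np.degrees(np.arccos(l[2])))
    ro=W[M&near&(z>215)&(hsv[...,2]<150)]; print("roller",len(ro),np.round(np.median(ro,0),1), cv2.minAreaRect(ro[:,:2].astype(np.float32)))
    t=W[M&near&(z>100)&(z<116)&(np.hypot(W[...,0]-475,W[...,1]+60)<60)]; print("backwall top",len(t),t.mean(0).round(1))
    t=W[M&near&(z>70)&(z<79)&(np.hypot(W[...,0]-490,W[...,1]+30)<60)]; print("block top",len(t),t.mean(0).round(1))
E
```

```text
top rect ((527.996337890625, 38.58246612548828), (231.7883758544922, 92.61936950683594), 47.48158645629883) boardz 12.283356102361722
handle 222 [5.12000e-01 5.38000e-01 6.69000e-01 5.38268e+02 4.95020e+01 1.66197e+02] yaw 46.429485 lean 48.004887
roller 359 [594.7 108.1 245.5] ((596.9113159179688, 109.81640625), (54.034366607666016, 79.3924560546875), 45.100040435791016)
backwall top 102 [469.9 -25.5 108.9]
block top 109 [489.2  -3.5  74.6]
side rect ((522.80712890625, 25.6903076171875), (213.6951904296875, 88.16690826416016), 46.78965759277344) boardz 13.263898985859896
handle 433 [5.06000e-01 5.50000e-01 6.64000e-01 5.35191e+02 4.21380e+01 1.64707e+02] yaw 47.374054 lean 48.40597
roller 449 [591.5  93.2 241. ] ((595.8077392578125, 104.51771545410156), (52.591278076171875, 79.14888000488281), 42.89931869506836)
backwall top 212 [469.7 -29.5 108.3]
block top 134 [488.1 -25.7  75.1]
```

```bash
cat >> h.py <<'E'
O=np.array([482,-14,0.]); yaw=np.radians(47)
def Rs(): c,s=np.cos(yaw),np.sin(yaw); return np.array([[c,-s,0],[s,c,0],[0,0,1]])
def foot(th,d): return np.array([-d*np.tan(th)/2,0,75-d+11*np.sin(th)])
def pose(th,d,s,phi,flip,back=0,O=O):
    """TCP pose holding the handle (lean th, corner depth d) s from the foot; tool tilt phi at th=48deg"""
    g=foot(th,d)+s*np.array([np.sin(th),0,np.cos(th)])
    R=rx(phi+np.radians(48)-th)
    p=g+R[:,2]*(18.7-back)
    if flip: R=R@np.diag([-1,-1,1])
    return O+Rs()@p, Rs()@R
E
python3 - <<'E'
from h import *
from workcell import *
for flip in(0,1):
  for phi in(0,10,20,30,42):
    for s in (130,150,165):
      r=[]
      for th,d,b in((48,10,90),(48,10,0),(30,7,0),(15,7,0),(0,7,0),(0,45,0),(0,45,80)):
        p,R=pose(np.radians(th),d,s,np.radians(phi),flip,b); q=inverse_kinematics(p,R); r.append("-" if q is None else "Y")
      print(flip,phi,s,"".join(r))
for f in np.arange(0,360,45):
  R=np.array([[1,0,0],[0,-1,0],[0,0,-1.]]); c,s_=np.cos(np.radians(f)),np.sin(np.radians(f))
  print(f,inverse_kinematics([482,-14,330],np.array([[c,-s_,0],[s_,c,0],[0,0,1]])@R) is not None)
E
```

```text
0 0 130 YYYYYYY
0 0 150 YYYYYYY
0 0 165 YYYYYYY
0 10 130 YYYY-YY
0 10 150 YYYY--Y
0 10 165 YYYY--Y
0 20 130 YYY--YY
0 20 150 YYY---Y
0 20 165 YYY---Y
0 30 130 YYYY--Y
0 30 150 YYYY--Y
0 30 165 YYYY--Y
0 42 130 YYYY-YY
0 42 150 YYYY-YY
0 42 165 YYYY-YY
1 0 130 YYYYYYY
1 0 150 YYYYYYY
1 0 165 YYYYYYY
1 10 130 YYYY-YY
1 10 150 YYYY--Y
1 10 165 YYYY--Y
1 20 130 YYY--YY
1 20 150 YYY---Y
1 20 165 YYY---Y
1 30 130 YYYY--Y
1 30 150 YYYY--Y
1 30 165 YYYY--Y
1 42 130 YYYY-YY
1 42 150 YYYYYYY
1 42 165 YYYY-YY
0 True
45 True
90 True
135 True
180 True
225 True
270 False
315 True
```

```bash
python3 - <<'E'
from h import *
from workcell import *
s=read_state(); movep([227,582,420],s["tool_rot"])
p,R=pose(np.radians(48),10,125,0.0,0,0)
def chk(tag):
  out=[]
  for flip in(0,1):
   for phi in range(0,46,5):
    for s in (115,130,145):
      r="".join("-" if inverse_kinematics(*pose(np.radians(th),d,s,np.radians(phi),flip,b)) is None else "Y" for th,d,b in((48,10,90),(48,10,0),(30,7,0),(15,7,0),(7,7,0),(0,7,0),(0,45,0),(0,45,60)))
      if "-" not in r: out.append((flip,phi,s))
  print(tag,out)
for fl in(0,1):
  p,R=pose(np.radians(48),10,125,0.0,fl,0); q=inverse_kinematics([p[0],p[1],400],R); print(fl,np.round(q,2))
chk("before")
p,R=pose(np.radians(48),10,125,0.0,0,0)
movep([p[0],p[1],400],R); print(read_state()["time"],read_state()["qpos"])
chk("after")
E
```

```text
0 [-0.43  0.26  0.3   1.58 -0.08  1.31  2.27]
1 [-0.69  0.29  0.65  1.59 -0.18  1.32 -0.77]
before [(0, 0, 115), (0, 0, 130), (0, 0, 145), (0, 5, 115), (0, 5, 130), (1, 0, 115), (1, 0, 130), (1, 0, 145), (1, 5, 115), (1, 5, 130)]
3.0833 [-0.43185745  0.25993609  0.29733893  1.58054436 -0.07810435  1.31309092
  2.26776676]
after [(0, 0, 115), (0, 0, 130), (0, 0, 145), (0, 5, 115), (0, 5, 130), (1, 0, 115), (1, 0, 130), (1, 0, 145), (1, 5, 115), (1, 5, 130)]
```

```bash
python3 - <<'E'
from h import *
from workcell import *
ph=np.radians(5); s=120
p,R=pose(np.radians(48),10,s,ph,1,75); movep(p,R); print(p,read_state()["time"],read_state()["qpos"])
p,R=pose(np.radians(48),10,s,ph,1,50); movel(p)
for th,d in((48,10),(48,7),(40,7),(30,7),(20,7),(10,7),(5,7),(0,7),(0,45)):
    print(th,np.round(inverse_kinematics(*pose(np.radians(th),d,s,ph,1,6)),2))
for n in("wrist","side","top"):
    c=camera(n); np.savez(f"pics/{n}1.npz",**c); cv2.imwrite(f"pics/{n}1.png",c["image"])
print(c["cx"],read_state()["time"],read_state()["ft_force"])
a=np.load("pics/wrist1.npz"); b=np.load("pics/side1.npz")
C=np.hstack([cv2.resize(a["image"],(480,300)),cv2.resize(b["image"][120:270,250:400],(300,300))]); cv2.imwrite("pics/pre.png",C); print(a["fx"],a["cx"],a["cy"])
E
```

```text
[535.68517056  43.5702971  209.55602735] 5.1667 [-0.93896583  0.73326542  1.22957609  1.9422819  -0.90073677  1.06509393
 -0.0568003 ]
48 [-0.87  0.81  1.11  1.99 -1.02  0.96  0.02]
48 [-0.88  0.81  1.11  1.99 -1.02  0.96  0.02]
40 [-0.82  0.7   1.06  2.08 -1.13  0.89  0.17]
30 [-0.64  0.55  0.88  2.18 -1.26  0.78  0.39]
20 [ 0.16  0.37 -0.04  2.24 -1.24  0.47  0.5 ]
10 [ 0.96  0.54 -0.87  2.29 -1.23  0.25  0.67]
5 [ 1.34  0.93 -1.42  2.31  1.1   0.22 -1.52]
0 [ 1.42  1.07 -1.48  2.33  1.24  0.24 -1.57]
0 [ 1.39  1.15 -1.41  2.34  1.54  0.25 -1.78]
313.7179574921634 5.6333 [-0.55296328 -0.79073595 -0.36525911]
309.70691628693146 317.5583190588468 201.47194466044655
```

View pics/pre.png

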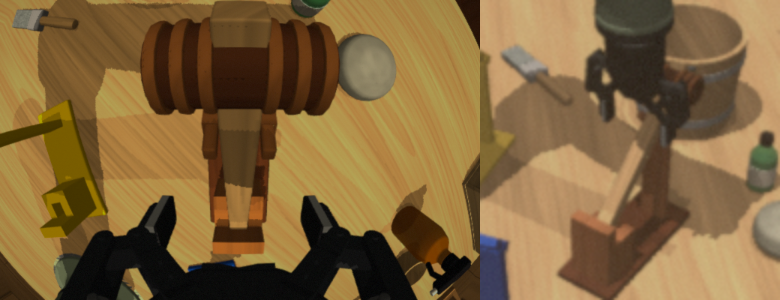

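The wrist view (0.75 scale) shows the handle (column 240) midway between the fingertips (168 and 308), so lateral alignment is good. The tipping path from this side runs into joint flips, though. Gripping the roller across its diameter from above lets the tool end pointing down, so I'll check that path and refine x from the wrist depth.

```bash
cat >> h.py <<'E'
def rpose(th,d,off,flip,up=0,O=O,tip=19.,nrm=0.):
    """grip roller: tool z tilt = off-th (rad); up = retreat along tool; nrm = shift along handle's upper normal"""
    u=np.array([np.sin(th),0,np.cos(th)]); n=np.array([-np.cos(th),0,np.sin(th)])
    g=foot(th,d)+232*u+nrm*n
    a=off-th; z=np.array([np.sin(a),0,-np.cos(a)]); x=np.array([0,1.,0])
    R=np.stack([x,np.cross(z,x),z],1)
    if flip: R=R@np.diag([-1,-1,1])
    return O+Rs()@(g+z*(tip-up)), Rs()@R
E
python3 - <<'E'
from h import *
from workcell import *
a=np.load("pics/wrist1.npz"); z=a["range_z"]; v,u=np.mgrid[0:400,0:640]
x=(u-a["cx"])/a["fx"]; y=(v-a["cy"])/a["fy"]; r=np.hypot(x,y)+1e-9; t=np.tan(r)
P=np.stack([x/r*t*z,-y/r*t*z,-z],-1); T=a["cam_to_world"]; W=P@T[:3,:3].T+T[:3,3]; W[z==0]=np.nan
L=(W-O)@Rs()  # stand frame
hsv=cv2.cvtColor(a["image"],cv2.COLOR_BGR2HSV)
ok=(r<1.2)&(abs(L[...,1])<60)
m=ok&(L[...,2]>207)&(L[...,0]>120)&(L[...,0]<230); q=L[m]; print("head",len(q),np.percentile(q,[2,50,98],axis=0).round(1))
m=ok&(L[...,2]>103)&(L[...,2]<116)&(L[...,0]<0)&(L[...,0]>-60); q=L[m]; print("backwall",len(q),np.percentile(q,[2,50,98],axis=0).round(1))
m=ok&(abs(L[...,2]-75)<4)&(L[...,0]<60)&(L[...,0]>-20); q=L[m]; print("block",len(q),np.percentile(q,[2,50,98],axis=0).round(1))
b=np.load("pics/top0.npz"); B=pts(b); m=B[...,2]; k=(m>120)&(np.hypot(B[...,0]-620,B[...,1]-225)<150)&(np.arange(640)<245)
print("bucket",cv2.minEnclosingCircle(B[k][:,:2].astype(np.float32)),np.nanmax(m[k]))
for flip in(0,1):
  for off in range(0,46,5):
    o=np.radians(off); Q=[inverse_kinematics(*rpose(np.radians(th),d,o,flip,up)) for th,d,up in((48,10,80),(48,10,0),(40,7,0),(30,7,0),(20,7,0),(10,7,0),(0,7,0),(0,45,0),(0,45,60))]
    if any(q is None for q in Q): print(flip,off,"".join("-" if q is None else "Y" for q in Q))
    else: Q=np.array(Q); print(flip,off,"ok maxstep",abs(np.diff(Q,axis=0)).max(0).round(2),"lo",Q.min(0).round(2),"hi",Q.max(0).round(2))
E
```

```text
head 35343 [[ 1.328e+02 -3.540e+01  2.127e+02]
 [ 1.634e+02  2.000e-01  2.469e+02]
 [ 1.872e+02  3.570e+01  2.535e+02]]
backwall 1408 [[-31.4 -28.6 103.6]
 [-19.6   0.8 109.8]
 [-12.8  30.3 111.2]]
block 1574 [[-13.6 -29.5  73.1]
 [  7.9  12.9  75.1]
 [ 30.5  30.7  77.6]]
bucket ((659.3060302734375, 325.13946533203125), 99.60307312011719) 175.86741043031498
0 0 -YYYYYYYY
0 5 ok maxstep [0.1  0.14 0.11 0.25 0.1  0.21 0.14] lo [-0.89  0.3   0.67  0.94 -0.5   0.9   0.7 ] hi [-0.69  1.03  1.06  2.02 -0.1   1.92  1.26]
0 10 ok maxstep [0.12 0.14 0.13 0.23 0.12 0.2  0.16] lo [-0.87  0.25  0.67  1.02 -0.57  0.84  0.71] hi [-0.71  0.97  1.06  2.06 -0.13  1.83  1.34]
0 15 ok maxstep [0.15 0.14 0.16 0.21 0.14 0.2  0.19] lo [-0.85  0.21  0.68  1.1  -0.66  0.8   0.72] hi [-0.69  0.91  1.05  2.1  -0.17  1.74  1.45]
0 20 ok maxstep [0.17 0.14 0.2  0.19 0.16 0.19 0.23] lo [-0.85  0.18  0.72  1.18 -0.77  0.77  0.74] hi [-0.62  0.86  1.05  2.14 -0.22  1.65  1.57]
0 25 ok maxstep [0.22 0.14 0.28 0.17 0.2  0.18 0.3 ] lo [-0.84  0.18  0.75  1.26 -0.91  0.76  0.77] hi [-0.56  0.83  1.11  2.18 -0.26  1.57
[... 1231 characters left out ...]
17 0.38 0.22 0.35] lo [-0.97  0.25  1.22  1.27 -1.22  0.93 -2.1 ] hi [-0.84  1.06  1.41  2.19 -0.58  1.66 -1.09]
1 30 ok maxstep [0.11 0.23 0.17 0.15 0.27 0.15 0.39] lo [-0.97  0.26  1.22  1.35 -1.24  0.95 -2.08] hi [-0.75  1.02  1.41  2.23 -0.6   1.58 -1.05]
1 35 ok maxstep [0.36 0.27 0.57 0.15 0.26 0.32 0.3 ] lo [-0.99  0.29  0.8   1.42 -1.26  0.82 -2.05] hi [-0.43  1.12  1.42  2.25 -0.64  1.5  -1.02]
1 40 ok maxstep [0.76 0.34 1.08 0.15 0.27 0.41 0.23] lo [-1.    0.22  0.17  1.5  -1.24  0.7  -2.01] hi [ 0.13  1.08  1.42  2.27 -0.67  1.44 -0.93]
1 45 ok maxstep [0.96 0.35 1.25 0.14 0.29 0.39 0.23] lo [-1.    0.19 -0.45  1.58 -1.25  0.6  -1.97] hi [ 0.71  1.04  1.41  2.29 -0.71  1.38 -0.89]
```

The wrist cloud fits the stand frame to about 1 mm (back wall x -31.4 to -12.8, block edge 30.5). I'll approach the roller from above with a 10° offset.

```bash
python3 - <<'E'
from h import *
from workcell import *
o=np.radians(10); th=np.radians(48)
s=read_state(); movel(s["eef_pos"]+[0,0,190],max_speed=250)
p,R=rpose(th,10,o,0,70,tip=16); 
movep(p+[0,0,110],R); movel(p,max_speed=200); print(read_state()["time"])
p,R=rpose(th,10,o,0,0,tip=16,nrm=.5); print("hit",movel(p,max_speed=80,guard=8)); s=read_state(); print(s["time"],np.round(s["eef_pos"]-p,1),s["ft_force"])
for n in("wrist","side"):
    c=camera(n); np.savez(f"pics/{n}2.npz",**c)
    cv2.imwrite(f"pics/{n}2.png",c["image"])
a=cv2.imread("pics/wrist2.png"); b=cv2.imread("pics/side2.png")
cv2.imwrite("pics/pre2.png",np.hstack([cv2.resize(a,(480,300)),cv2.resize(b[110:270,260:420],(300,300))]))
E
```

```text
Traceback (most recent call last):
workcell.PlanningError: the arm cannot take that pose within its joint ranges
```

```bash
python3 - <<'E'
from h import *
from workcell import *
o=np.radians(10); th=np.radians(48); print(read_state()["eef_pos"],read_state()["time"])
p,R=rpose(th,10,o,0,70,tip=16)
for dz in (0,30,50,70,90):
    q=inverse_kinematics(p+[0,0,dz],R); print(dz,p+[0,0,dz],None if q is None else np.round(q,2))
pv,Rv=rpose(np.radians(15),10,o,0,70,tip=16); print(pv,inverse_kinematics(pv+[0,0,110],Rv))
E
```

```text
[536.93700579  45.22847398 374.24076016] 6.55
0 [618.46941085 132.34552607 270.96547445] [-0.65  0.93  0.53  1.04 -0.05  1.81  0.63]
30 [618.46941085 132.34552607 300.96547445] [-0.64  0.9   0.51  1.01 -0.03  1.87  0.63]
50 [618.46941085 132.34552607 320.96547445] [-0.63  0.88  0.48  0.98  0.    1.91  0.62]
70 [618.46941085 132.34552607 340.96547445] None
90 [618.46941085 132.34552607 360.96547445] None
[525.24734555  32.37710016 345.73631489] [-0.87336669  0.33928459  0.94558876  1.48490709 -0.20681455  1.51209665
  0.89048527]
```

```bash
python3 - <<'E'
from h import *
from workcell import *
o=np.radians(10); th=np.radians(48)
p,R=rpose(th,10,o,0,70,tip=16); 
movep(p+[0,0,50],R); movel(p,max_speed=200); print(read_state()["time"])
p,R=rpose(th,10,o,0,0,tip=16,nrm=.5); print("hit",movel(p,max_speed=80,guard=8)); s=read_state(); print(s["time"],np.round(s["eef_pos"]-p,1),s["ft_force"])
for n in("wrist","side"):
    c=camera(n); np.savez(f"pics/{n}2.npz",**c)
    cv2.imwrite(f"pics/{n}2.png",c["image"])
a=cv2.imread("pics/wrist2.png"); b=cv2.imread("pics/side2.png")
cv2.imwrite("pics/pre2.png",np.hstack([cv2.resize(a,(480,300)),cv2.resize(b[110:270,260:420],(300,300))]))
E
```

```text
8.0417
hit False
9.0667 [0.3 0.3 0.4] [-0.07814263  0.47381946  0.41695762]
```

View pics/pre2.png

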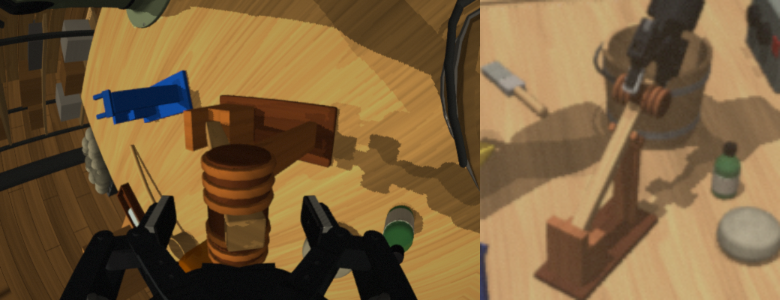

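The roller (columns 203–273) is centred between the fingertips (168 and 308). I'll clamp it and tip the massager up.

```bash
python3 - <<'E'
from h import *
from workcell import *
o=np.radians(10)
clamp(); s=read_state(); print("clamp",s["time"],s["finger_gap"],s["gripper_force"],np.round(s["ft_force"],1))
for t,d in((48,7),(42,7),(36,7),(30,7),(24,7),(18,7),(12,7),(6,7),(0,8)):
    p,R=rpose(np.radians(t),d,o,0,0,tip=16)
    h=movel(p,R,max_speed=60,guard=25); s=read_state(); print(t,h,round(s["time"],2),np.round(s["ft_force"],1),round(s["finger_gap"],1))
    if h: break
for n in("wrist","side"):
    c=camera(n); cv2.imwrite(f"pics/{n}3.png",c["image"])
a=cv2.imread("pics/wrist3.png"); b=cv2.imread("pics/side3.png")
cv2.imwrite("pics/up.png",np.hstack([cv2.resize(a,(480,300)),cv2.resize(b[110:270,260:420],(300,300))]))
E
```

```text
clamp 9.6583 38.426942742275166 60.23889899253845 [-0.2  0.8  4.6]
48 False 9.91 [ 0.6  0.1 -0.4] 38.7
42 False 10.42 [-1.2 -0.4 -2.8] 38.2
36 False 10.93 [-0.5 -0.3 -1.2] 38.2
30 False 11.43 [-0.8 -0.7 -2.2] 38.1
24 False 11.95 [-0.7  0.1 -2.1] 38.5
18 False 12.47 [-0.3 -1.  -1.5] 38.4
12 False 12.98 [-0.3 -0.5 -1.1] 38.5
6 False 13.5 [ 0.  -0.  -2.3] 38.1
0 False 14.02 [-0.3  1.3 -2.1] 38.4
```

View pics/up.png

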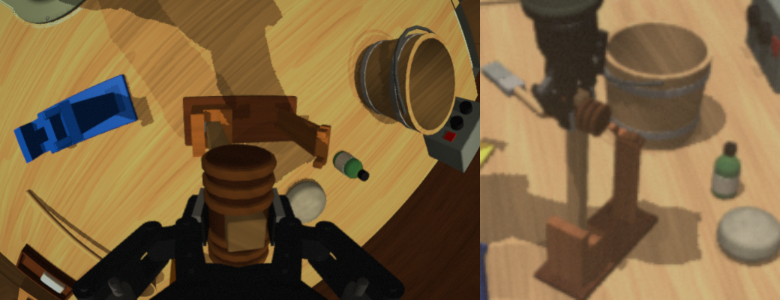

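The massager is upright with its foot at the socket. Forces equal its weight only. I'll lower it gently.

```bash
python3 - <<'E'
from h import *
from workcell import *
s0=read_state(); p0=s0["eef_pos"]
h=movel(p0-[0,0,42],max_speed=25,guard=6); s=read_state(); print(h,s["time"],np.round(s["eef_pos"]-p0,1),np.round(s["ft_force"],1),np.round(s["torque"],2),s["finger_gap"])
c=camera("side"); cv2.imwrite("pics/low.png",cv2.resize(c["image"][110:270,260:420],(480,480),interpolation=2)); np.savez("pics/side4.npz",**c)
E
```

```text
True 15.2167 [ -0.4  -0.2 -29. ] [-0.2 -0.5 -2.3] [-0.21  0.14  0.01] 37.95771690118871
```

View pics/low.png

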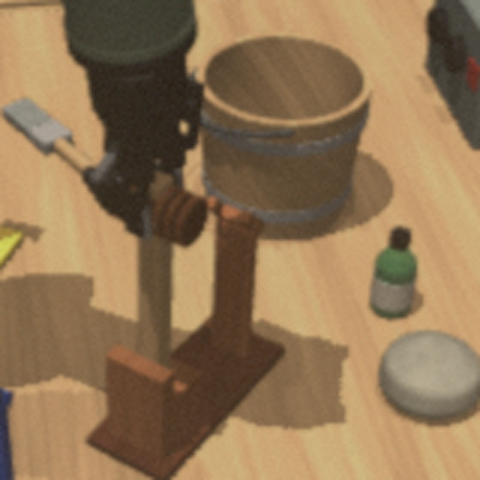

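```bash
python3 - <<'E'
from h import *
from workcell import *
s0=read_state(); p0=s0["eef_pos"]
h=movel(p0-[0,0,9],max_speed=12,guard=5); s=read_state(); print(h,s["time"],np.round(s["eef_pos"]-p0,1),np.round(s["ft_force"],1),np.round(s["torque"],2),s["finger_gap"])
wait(.2); s=read_state(); print(np.round(s["ft_force"],1))
E
```

```text
True 15.5 [ 0.  -0.  -0.1] [ 0.3 -0.6  5.7] [0.03 0.08 0.02] 38.025898362696516
[0.6 0.4 5.7]
```

```bash
python3 - <<'E'
from h import *
from workcell import *
open_gripper(); s=read_state(); z=s["tool_rot"][:,2]
print("hit",movel(s["eef_pos"]-90*z,max_speed=120,guard=15)); clamp()
s=read_state(); p,R=rpose(0,37,0,0,0); movep([p[0]-40,p[1]-60,420],R); s=read_state(); print(s["time"])
cs={}
for n in("top","side","wrist"):
    c=camera(n); np.savez(f"pics/{n}5.npz",**c); cs[n]=c
# top face: pale points at high z near socket axis
for n in("top","side"):
    W=pts(cs[n]); L=(W-O)@Rs(); m=(np.hypot(L[...,0],L[...,1])<70)&(L[...,2]>225)&(L[...,2]<310)
    q=L[m]; print(n,len(q),np.percentile(q,[2,50,98],axis=0).round(1).tolist() if len(q) else "")
a=cs["wrist"]["image"]; b=cs["side"]["image"]
cv2.imwrite("pics/rel.png",np.hstack([cv2.resize(a,(480,300)),cv2.resize(b[110:270,240:400],(300,300))]))
E
```

```text
hit False
18.3667
top 144 [[-14.8, -4.4, 271.6], [9.4, 26.5, 286.1], [24.9, 41.0, 296.2]]
side 696 [[-22.7, -39.0, 229.2], [-11.8, -5.8, 279.5], [12.3, 36.7, 297.8]]
```

View pics/rel.png

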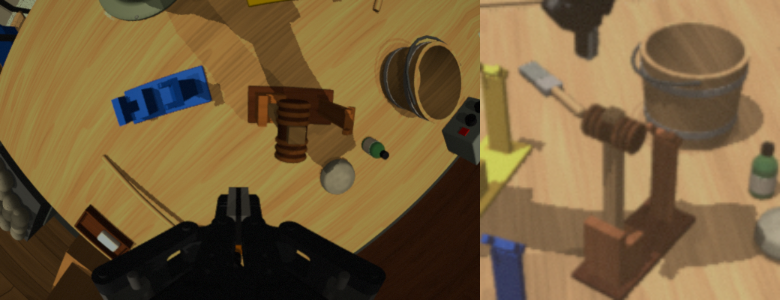

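The massager is standing upright in the socket with its flat top at about z 297, which puts the foot about 38 mm below the rim. Next I'll locate the top centre from the wrist depth and press.

```bash
python3 - <<'E'
from h import *
from workcell import *
a=np.load("pics/wrist5.npz"); z=a["range_z"]; v,u=np.mgrid[0:400,0:640]
x=(u-a["cx"])/a["fx"]; y=(v-a["cy"])/a["fy"]; r=np.hypot(x,y)+1e-9; t=np.tan(r)
P=np.stack([x/r*t*z,-y/r*t*z,-z],-1); T=a["cam_to_world"]; W=P@T[:3,:3].T+T[:3,3]; W[z==0]=np.nan
L=(W-O)@Rs(); m=(np.hypot(L[...,0],L[...,1])<60)&(L[...,2]>225)&(L[...,2]<310)
q=L[m]; print(len(q),np.percentile(q,[2,50,98],axis=0).round(1).tolist())
hsv=cv2.cvtColor(a["image"],cv2.COLOR_BGR2HSV)
k=m&(L[...,2]>294); q=L[k]; print("top",len(q),np.percentile(q,[5,50,95],axis=0).round(1).tolist())
S=np.load("pics/side5.npz"); l=(pts(S)-O)@Rs(); k=(np.hypot(l[...,0],l[...,1])<30)&(l[...,2]>294)&(l[...,2]<305); q=l[k]; print("side top",len(q),np.percentile(q,[5,50,95],axis=0).round(1).tolist())
E
```

```text
3477 [[-20.6, -34.4, 266.8], [-4.7, 7.0, 286.7], [18.6, 41.4, 297.0]]
top 535 [[-10.0, -7.4, 294.8], [-0.2, 2.4, 296.2], [9.8, 11.9, 297.4]]
side top 58 [[-12.2, -9.6, 294.8], [-2.0, 1.1, 296.8], [8.4, 11.6, 298.8]]
```

```bash
python3 - <<'E'
from h import *
from workcell import *
p,R=rpose(0,37,0,0,0); c=O+Rs()@np.array([-.3,1.5,0])
movep([c[0],c[1],330],R); movel([c[0],c[1],305],max_speed=60); wait(.2); print(read_state()["time"])
h=movel([c[0],c[1],290],max_speed=12,guard=4); s=read_state(); z0=s["eef_pos"][2]; print("contact",h,z0,np.round(s["ft_force"],1),s["finger_gap"])
zz=[]
for i in range(6):
    p=read_state()["eef_pos"]; h=movel([c[0],c[1],p[2]-(3 if i<4 else 1.5)],max_speed=8,guard=14)
    s=read_state(); print(h,round(s["time"],2),round(s["eef_pos"][2]-z0,2),np.round(s["ft_force"],1))
    if s["ft_force"][2]>20: break
E
```

```text
19.8167
contact True 295.4206739572254 [-0.2 -0.4  1.5] 0.29917356195293926
False 21.15 -2.85 [-0.3  0.4  5.2]
False 21.66 -5.67 [0.5 0.7 5.3]
False 22.16 -8.42 [-0.5 -0.7  5.9]
True 22.45 -9.47 [ 0.2 -0.3  9.4]
True 22.66 -9.47 [-0.4 -0.2  8.3]
True 22.87 -9.45 [-0.9  0.9  7.7]
```

```bash
python3 - <<'E'
from h import *
from workcell import *
c=O+Rs()@np.array([-.3,1.5,0])
for g in (22,30):
    p=read_state()["eef_pos"]; h=movel([c[0],c[1],p[2]-4],max_speed=6,guard=g)
    s=read_state(); print(h,round(s["time"],2),np.round(s["eef_pos"],2),np.round(s["ft_force"],1))
    wait(.3); s=read_state(); print(round(s["eef_pos"][2],2),np.round(s["ft_force"],1))
cs=camera("side"); np.savez("pics/side6.npz",**cs)
cv2.imwrite("pics/press.png",cv2.resize(cs["image"][110:270,240:400],(480,480),interpolation=2))
E
```

```text
True 23.24 [482.99 -13.18 285.96] [ 0.  -0.2  7.8]
285.97 [-0.5 -0.8  8.7]
True 24.0 [483.8  -13.17 285.98] [-0.2 -0.5  9.5]
285.98 [-0.9  0.1 10.8]
```

```bash
python3 - <<'E'
from h import *
from workcell import *
s=read_state(); p=s["eef_pos"]; print(s["tool_rot"].round(3).tolist(), s["qpos"].round(3))
movel(p+[0,0,30],max_speed=60); s=read_state(); print(s["time"],np.round(s["eef_pos"]-p,2),np.round(s["ft_force"],1))
c=O+Rs()@np.array([-.3,1.5,0]); movel([c[0]-50,c[1]-50,400],max_speed=200)
for n in("side","wrist"):
    d=camera(n); np.savez(f"pics/{n}7.npz",**d)
a=np.load("pics/wrist7.npz"); z=a["range_z"]; v,u=np.mgrid[0:400,0:640]
x=(u-a["cx"])/a["fx"]; y=(v-a["cy"])/a["fy"]; r=np.hypot(x,y)+1e-9; t=np.tan(r)
P=np.stack([x/r*t*z,-y/r*t*z,-z],-1); T=a["cam_to_world"]; W=P@T[:3,:3].T+T[:3,3]; W[z==0]=np.nan
b=np.load("pics/side7.npz")
for n,W in(("wrist",W),("side",pts(b))):
    L=(W-O)@Rs(); m=(np.hypot(L[...,0],L[...,1])<30)&(L[...,2]>282)&(L[...,2]<295); q=L[m]; print(n,"top",len(q),np.percentile(q,[5,50,95],axis=0).round(1).tolist())
    A=np.c_[q[:,:2],np.ones(len(q))]; print("slope deg",np.degrees(np.linalg.lstsq(A,q[:,2],rcond=None)[0][:2]).round(1))
    m=(L[...,0]>-60)&(L[...,0]<40)&(abs(L[...,1])<29)&(abs(L[...,2]-75)<5)&(L[...,0]>-12);print("rim z",np.nanmedian(L[m][:,2]))
    m=(L[...,0]>-29)&(L[...,0]<-15)&(abs(L[...,1])<29)&(abs(L[...,2]-110)<6);print("backwall z",np.nanmedian(L[m][:,2]))
cv2.imwrite("pics/fin.png",np.hstack([cv2.resize(a["image"],(480,300)),cv2.resize(b["image"][110:270,240:400],(300,300),interpolation=2)]))
E
```

```text
[[-0.731, 0.682, 0.014], [0.682, 0.731, 0.002], [-0.008, 0.011, -1.0]] [-0.446  0.24   0.426  1.918 -0.12   0.994  0.854]
25.0083 [-0.05  0.04 29.93] [-0.  -0.2  0.3]
wrist top 582 [[-10.7, -9.3, 284.2], [-0.8, 1.1, 286.0], [9.3, 11.0, 287.1]]
slope deg [ 0.7 -1.4]
rim z 75.17494165476543
backwall z 110.2452322532418
side top 68 [[-12.3, -9.7, 282.9], [-3.7, 0.3, 286.6], [8.8, 11.7, 288.6]]
slope deg [1.5 1.7]
rim z 76.22166291108647
backwall z 110.81828578286871
```

View pics/fin.png

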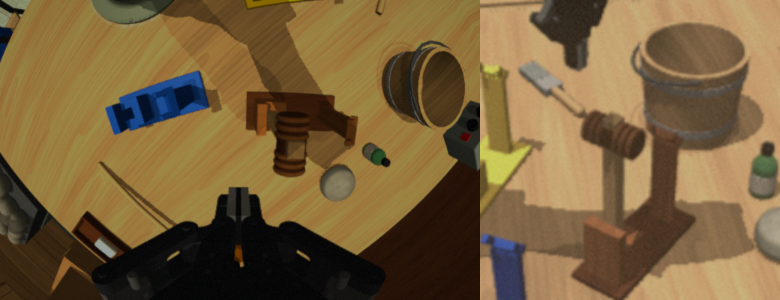

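The massager is upright with its top at z 286, which puts the floor 49 mm below the rim. That fits "fully down", but I'll check with one more slow press at a slightly different spot.

```bash
python3 - <<'E'
from h import *
from workcell import *
p,R=rpose(0,37,0,0,0); c=O+Rs()@np.array([-1.5,0,0])
movep([c[0],c[1],310],R); movel([c[0],c[1],291],max_speed=50); wait(.2)
h=movel([c[0],c[1],283],max_speed=6,guard=4); s=read_state(); print(h,np.round(s["eef_pos"]-c,2),np.round(s["ft_force"],1))
for g in (18,28,35):
    h=movel([c[0],c[1],279],max_speed=6,guard=g); s=read_state(); print(h,round(s["time"],1),np.round(s["eef_pos"]-c,2),np.round(s["ft_force"],1))
movel(s["eef_pos"]+[0,0,30],max_speed=40); movel([c[0]-50,c[1]-50,400],max_speed=200)
d=camera("side"); L=(pts(d)-O)@Rs(); m=(np.hypot(L[...,0],L[...,1])<30)&(L[...,2]>280)&(L[...,2]<295); print(np.percentile(L[m],[5,50,95],axis=0).round(1).tolist(),read_state()["time"])
E
```

```text
True [1.8000e-01 3.0000e-02 2.8598e+02] [0.3 1.  6.4]
True 28.4 [1.2200e+00 4.0000e-02 2.8598e+02] [-0.7  0.2  7.8]
True 28.9 [2.70e+00 5.00e-02 2.86e+02] [-1.5 -0.4  9. ]
True 29.5 [4.1200e+00 1.0000e-02 2.8602e+02] [-0.   0.3 11.6]
[[-13.4, -23.5, 280.3], [-4.2, -2.4, 285.3], [7.0, 23.4, 288.2]] 31.1333
```

The top held at 285.98 mm with up to 35 N on it, pressed at two spots, so the floor is on its stop. I'll hand it in.

```bash
python3 -c "
from workcell import *
print(finish_job())"
```

```text
the job is handed in; nothing more can be done
None
```

I tipped the massager up into the wooden stand's socket and pressed it down until its top would go no lower (z 286 mm, with up to 35 N on it). It stands upright, the arm touched none of the other things as far as I saw, and the job was handed in at about 31 s with the robot clear.

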